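# Reset the tripped breaker under a push-latch cover

### The job

The breaker of the bench power box has tripped. Press down the front of the box's push-latch cover and let go so that it pops open, press the raised round reset button inside fully in, then push the cover down and press it until it latches shut again, and take the hand away. Only touch and push with the fingers: lift or carry nothing, and leave the loose things around the box where they are.

Things in the scene. Friction and masses are not known exactly. Their poses are not given: they have to be found in the camera images.
- power_box: Flat grey power box fixed to the bench, 120 (x) x 150 (y) x 61 mm high when shut, three round white outlets in its front. Origin: centre of its underside; x to its back (away from robot), y to its left, z up. Under the cover: grey panel at 31 mm height, tub walls up to 44.5 mm, reset button at x -20, y +35 mm; a fixed black latch housing (44 x 42 mm, top at 43 mm) centred at x -31, y -40 mm.
- press_point (a point): Point on the outer (upper) face of the cover where it is best pressed to unlatch or latch: middle of its width, 95 mm from the hinge line, 30 mm from the free front edge. Its axes are the box's while the cover is shut and turn with the cover; z is the outward normal of the outer face.
- cover_hinge (a point): Middle of the cover's hinge line along the box's back edge, 57.5 mm above the bench; the line runs along the box's y. The point's axes turn with the cover. The cover is a grey plate 125 mm long from hinge to free edge, 160 mm wide, 5 mm thick, its outer face 3.5 mm outside the hinge line, with a 14 mm deep skirt on three sides and a black latch tongue under it.
- cover (a joint): Cover angle, rad. 0: latched shut; 1.7: open, upright at the box's back, outer face away from the robot. Push-push latch: pressed to a firm stop (-0.05 rad, 5 mm down at the press point; push with 10 to 20 N, as 6 N can end short of it, and dwell 0.3 s) and let go, a shut cover swings open by itself in about 2 s; an open one, pushed down (2 N), then to the same stop and let go, stays latched.
- button_top (a point): Centre of the top face of the round black reset button (18 mm in diameter) inside the box, z up. Raised (tripped): 44 mm above the bench, 10 mm above its steel bezel; fully in: 36 mm.
- reset_button (a joint): Travel of the reset button, m. 0: raised (tripped); 0.008: fully in (reset). It moves straight down with about 2 N and stays where it is left.
- glue: Red glue tube lying beside the box, 43 x 146 x 29 mm, loose, to be left alone. Origin: centre of its underside.
- tape: Pocket tape measure, 37 x 84 x 63 mm, loose, to be left alone. Origin: centre of its underside.
- bolt: Hex bolt lying in front of the box, 16 x 52 x 18 mm, loose, to be left alone. Origin: centre of its underside.
- thinner: White bottle with a dark cap, 40 x 40 x 92 mm, standing, loose, to be left alone. Origin: centre of its underside.
- tin: Flat red tin, 65 mm in diameter, 23 mm high, loose, to be left alone. Origin: centre of its underside.
- plier: Pliers with red handles lying flat, 56 x 180 x 14 mm, loose, to be left alone. Origin: centre of its underside.
Mind the look-alikes: they are no part of the job. There is more than one size of the power_box; the job needs the larger.

How it is judged (in metres and radians):
On the way, in this order (a step that is already met when the one before it is completed fails the run):
1. the cover is pressed and pops open (value of joint cover above 1.3 rad), for 0.2 s.
2. the reset button is pressed in while the cover is open (value of joint reset_button above 0.0065 m and value of joint cover above 1 rad), for 0.2 s.
3. the cover is shut and latched, out of touch (value of joint cover between -0.025 and 0.03 rad and contact force between each of the arm, the fingers and power_box below 0.1 N), for 0.2 s.
At the end, for the whole second after the job is handed in: The cover rests latched shut (within about 0.03 rad of 0) by itself, and the reset button is in to within 1.5 mm of its full 8 mm travel (value of joint cover between -0.025 and 0.03 rad and value of joint reset_button above 0.0065 m); the robot touches nothing.
It fails at once if a loose thing near the box is moved by more than 25 mm (distance of any of glue, tape, bolt, thinner, tin, plier from where it was at the start of the episode above 0.025 m).
It fails at once if a loose thing is raised off the bench by more than 10 mm (height (world z) of any of glue, tape, bolt, thinner, tin, plier above 0.01 m).
It also fails if it takes over 58 s, if anything falls off the work surface, if the arm or the gripper's body presses on something with over 40 N, if the wrist force passes 120 N, or if a joint passes its speed limit or range.

### The arm

A 6-joint arm with a two-finger parallel gripper is mounted at the origin on a cart in front of the work surface, level with it; the furniture and walls round the work are solid. World frame = base frame: x ahead of the robot, y to its left, z up, the work surface at z = 0. Lengths are in mm, angles in rad, forces in N, time in s.
With the tool pointing down it reaches from about 325 to 875 mm from the base axis. Payload 4.4 kg.
Tool frame: the origin (TCP) lies on the centre line of the jaws, within the pads' length; the fingertips stand ahead of it and the grasp point (between the pads) lies 6 mm ahead of it (ctrl.tcp_to_tips is the z of the fingertips in the tool frame, in mm); z points along the fingers, y is the direction in which the jaws open and shut (so a half turn about z gives the same grasp; the last joint's range is limited). The gripper opens to 85 mm and grips with 20 to 120 N. Pads are 22 mm wide; open, the fingers measure 114 mm over their backs; the gripper's body (76 mm by 85 mm) begins 54 mm behind the grasp point. The pads swing forward as they close: fully open they stand 13 mm farther back than shut.
Start: joints at [0.959, 0.207, 1.542, -0, 1.393, -0.15], TCP at [256.207, 514.768, 256.282] pointing down, gripper open.
Joint ranges: [-2.73, 2.73], [-0.86, 2.22], [0.23, 2.46], [-1.11, 4.25], [0.08, 2.63], [-2.82, 2.82]. Speed limits (rad/s): [2.79, 2.79, 3.14, 3.14, 3.14, 3.14].

### API

Orientations are given as a 3x3 rotation matrix whose columns are the frame's x, y, z axes.
In Python, from plant import ctrl, sensors, optics gives the robot as it stands. Calls block until the motion is done:
- ctrl.move_ptp(position, orientation): joint-space move of the TCP to a pose.
- ctrl.move_l(position, rot=None, vel=150, threshold=None): straight line of the TCP; rot=None keeps the orientation; vel is the mean speed in mm/s. With threshold (N) it stops when the force on the tool has changed by that much, and returns True; else False.
- ctrl.set_joints(angles): joint-space move.
- ctrl.gripper_to(opening, force=None): finger opening in mm; force is the grip in N (None keeps the last); returns when the fingers have stopped.
- ctrl.hold(seconds).
- ctrl.solve_ik(position, orientation): joint angles nearest the present ones, or None.
- sensors.read_state(): the state.
- optics.grab_frame(name): name is "side" or "top" or "wrist"; returns (picture, depth): 480x640x3 uint8, red, green, blue; 480x640 float32, mm along the optical axis (not along the pixel's ray), 0 where there is no reading.
- optics.camera_params(name): a dict with "mtx" (3x3 intrinsics, pixels), "R" (3x3) and "t" (3): a world point X has camera coordinates R X + t; the wrist camera has in their place "T_tool_cam" (4x4, takes a point from camera to tool coordinates, whose origin is the TCP and whose axes are the flange's). Camera axes: x right, y down, z forward; pixel columns grow to the right and rows downward; lengths in mm; the calibration is good to about 2 mm. A picture is of the moment at which its call begins: read the wrist's pose just before it. camera_params takes no time and is no camera call.
A pose or a line that the arm cannot do raises ctrl.MotionError and nothing moves.
- ctrl.finish_job(): hands the job in, once; it reports no verdict.
The state is a dict: "t": time; "q": joint angles; "qvel": joint speeds; "tau": joint torques, N m; "eef_pos": TCP position; "eef_rot": TCP orientation; "force": force on the tool from outside, world axes, zero at the start; "wrist_torque": the same for the moment, N m; "grip_width": finger opening in mm.
Only numpy, scipy, OpenCV 4.12 (cv2) and the standard library are available. Lean on these libraries where they do the work, as an engineer would, in place of code of your own. Each camera call takes 0.05 s, during which the arm holds its last target.

## Working session

There is one attempt and no reset: what is moved stays moved. The work goes in short steps, each a Python script; the robot and the scene stay as the last script left them, time stands still between calls to the robot, and variables do not carry over. Pictures are saved under pics/ and viewed, and the job is handed in when it is done.

```bash
mkdir -p pics; python3 - <<'E'
from plant import ctrl,sensors,optics
import cv2,numpy as np
for n in("side","top"):
    p,d=optics.grab_frame(n); cv2.imwrite(f"pics/{n}0.png",p[:,:,::-1]); np.savez(f"{n}0.npz",p=p,d=d)
    c=optics.camera_params(n); print(n,c); print((d>0).mean())
s=sensors.read_state();print(s['t'],s['force'],ctrl.tcp_to_tips,s['eef_rot'],s['grip_width'])
E
```

```text
side {'mtx': array([[435.24709623,   0.        , 323.78761342],
       [  0.        , 435.24709623, 239.95321022],
       [  0.        ,   0.        ,   1.        ]]), 'R': array([[ 9.72411214e-01, -2.33272356e-01, -6.62928821e-04],
       [-9.51105084e-02, -3.93876314e-01, -9.14229424e-01],
       [ 2.13003340e-01,  8.89069995e-01, -4.05196397e-01]]), 't': array([-486.33274045,  139.11690534,  707.09195969])}
0.9961197916666666
top {'mtx': array([[564.22517366,   0.        , 316.81468985],
       [  0.        , 564.22517366, 237.25140516],
       [  0.        ,   0.        ,   1.        ]]), 'R': array([[-0.01549476, -0.99982241,  0.0107262 ],
       [-0.99041185,  0.01387437, -0.13744773],
       [ 0.1372745 , -0.01275307, -0.99045094]]), 't': array([  62.56836043,  526.90003712, 1034.67944398])}
0.996123046875
0.1 [-0.22462743  0.18623696 -0.60153009] 25.0 [[-8.95261647e-01  4.45539115e-01 -1.21661761e-03]
 [ 4.45540676e-01  8.95259940e-01 -1.77376649e-03]
 [ 2.98906657e-04 -2.13003774e-03 -9.99997687e-01]] 85.29845444939504
```

View pics/side0.png

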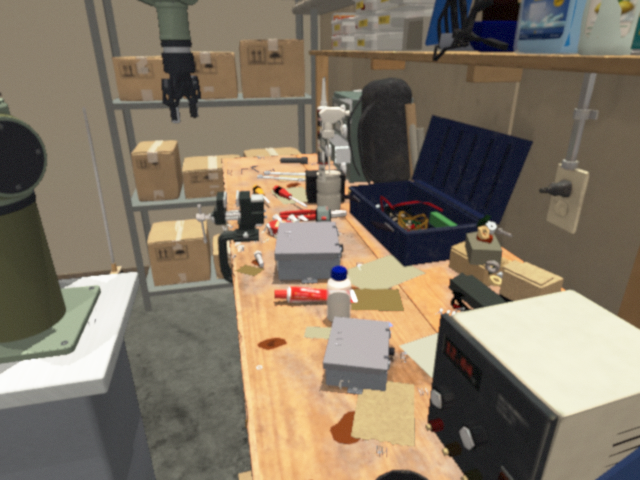

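View pics/top0.png

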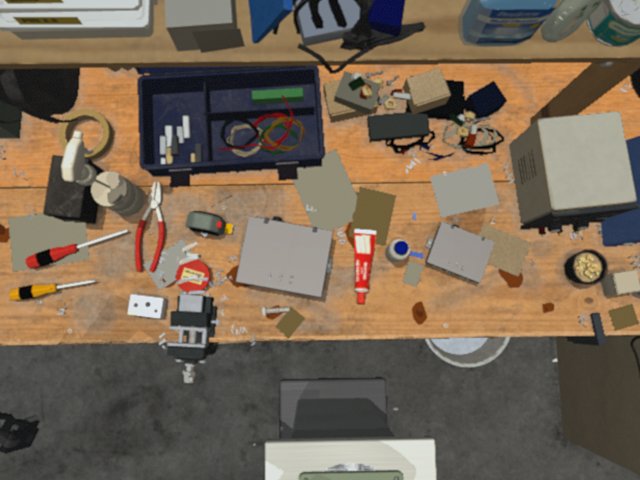

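The top view shows the larger grey box at about pixel (285, 257). The smaller look-alike is at (460, 252), the glue tube at (362, 265) and the bolt at (277, 311). Next I'll measure the lid of the larger box.

```bash
cat > h.py <<'E'
import numpy as np,cv2
from plant import ctrl,sensors,optics
def cloud(n,d):
    c=optics.camera_params(n);K=c['mtx'];v,u=np.mgrid[:480,:640]
    P=np.stack([(u-K[0,2])/K[0,0]*d,(v-K[1,2])/K[1,1]*d,d],-1)
    return (P-c['t'])@c['R']
E
python3 - <<'E'
from h import *
z=np.load('top0.npz');P=cloud('top',z['d'])
for (u,v) in [(285,257),(400,330),(300,300),(205,320)]: print(u,v,P[v,u].round(1))
m=((P[...,2]>50)&(P[...,2]<72)).astype(np.uint8); m[:, :215]=0;m[:,345:]=0;m[:200]=0;m[310:]=0
n,l,st,ce=cv2.connectedComponentsWithStats(m);i=l[257,285];print(st[i]);mm=l==i
print('z',np.percentile(P[mm][:,2],[5,50,95]))
# rays on plane z=61
c=optics.camera_params('top');K=c['mtx']
v,u=np.nonzero(mm);
def plane(u,v,h):
    r=np.stack([(u-K[0,2])/K[0,0],(v-K[1,2])/K[1,1],np.ones_like(u,float)],-1)@c['R'];o=-c['R'].T@c['t']
    return o+r*((h-o[2])/r[:,2])[:,None]
Q=plane(u.astype(float),v.astype(float),61.)[:,:2].astype(np.float32)
r=cv2.minAreaRect(Q);print(r);print(cv2.boxPoints(r).round(1))
# things nearby heights map: objects >8mm
p=z['p'];o=p[180:340,120:420,::-1].copy();o=cv2.resize(o,None,fx=2.6,fy=2.6,interpolation=cv2.INTER_CUBIC);cv2.imwrite('pics/crop.png',o)
E
```

```text
285 257 [487.9 114.1  65.2]
400 330 [ 350.6 -102.9   -1. ]
300 300 [410.9  88.7   0. ]
205 320 [ 380.8   68.4 1096.5]
[ 235  216   98   82 5848]
z [57.3687839  60.61151477 63.85592727]
((491.4068298339844, 115.92526245117188), (159.4238739013672, 127.6868667602539), 78.87753295898438)
[[413.4  50. ]
 [538.7  25.4]
 [569.4 181.8]
 [444.1 206.5]]
```

View pics/crop.png

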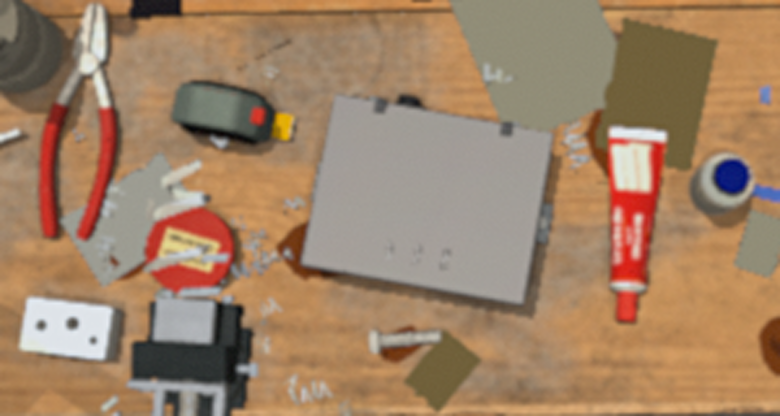

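The lid fit gives 159 x 128 mm at a yaw of about -11°, which matches the larger box. Next I close the gripper, hover over the press point and press.

```bash
cat >> h.py <<'E'
bx=np.array([125.3,-24.6,0]);bx/=np.linalg.norm(bx);by=np.array([-bx[1],bx[0],0]);bz=np.array([0,0,1.])
front=np.array([428.75,128.2,0]); hinge=front+126*bx; origin=hinge-60*bx
R=np.stack([-bx,by,-bz],1)
def W(x,y,z,tip=True): # box-frame point of the fingertips -> TCP
    return origin+x*bx+y*by+(z+(ctrl.tcp_to_tips if tip else 0))*bz
def st(msg=''):
    s=sensors.read_state();p=np.array(s['eef_pos'])-[0,0,ctrl.tcp_to_tips];r=p-origin
    print(msg,'t%.2f'%s['t'],'tip(box)',np.round([r@bx,r@by,r[2]],1),'F',np.round(s['force'],1),'q',np.round(s['q'],2),'w%.1f'%s['grip_width'],flush=True);return s
def snap(n,name,crop=None,k=1):
    p,d=optics.grab_frame(n);np.savez(name+'.npz',p=p,d=d)
    if crop: a,b,c,e=crop;p=p[b:e,a:c]
    cv2.imwrite(f'pics/{name}.png',cv2.resize(p[:,:,::-1],None,fx=k,fy=k,interpolation=cv2.INTER_CUBIC))
E
python3 - <<'E'
from h import *
print(origin,hinge)
ctrl.gripper_to(0,20);print(ctrl.tcp_to_tips)
ctrl.move_ptp(W(-35,0,150),R);st()
ctrl.move_l(W(-35,0,75),vel=150);st()
snap('side','side1',(180,150,500,390),2.5)
E
```

```text
[493.5136438  115.48503083   0.        ] [552.38968363 103.92596794   0.        ]
25.0
 t2.52 tip(box) [-35.    0.7 150.3] F [ 0.  -0.4  0.1] q [ 0.08  0.08  1.86  0.    1.2  -1.3 ] w0.1
 t3.17 tip(box) [-34.6   0.5  75.5] F [ 0.3 -0.1  0.2] q [ 0.08  0.19  1.92  0.    1.03 -1.3 ] w0.2
```

View pics/side1.png

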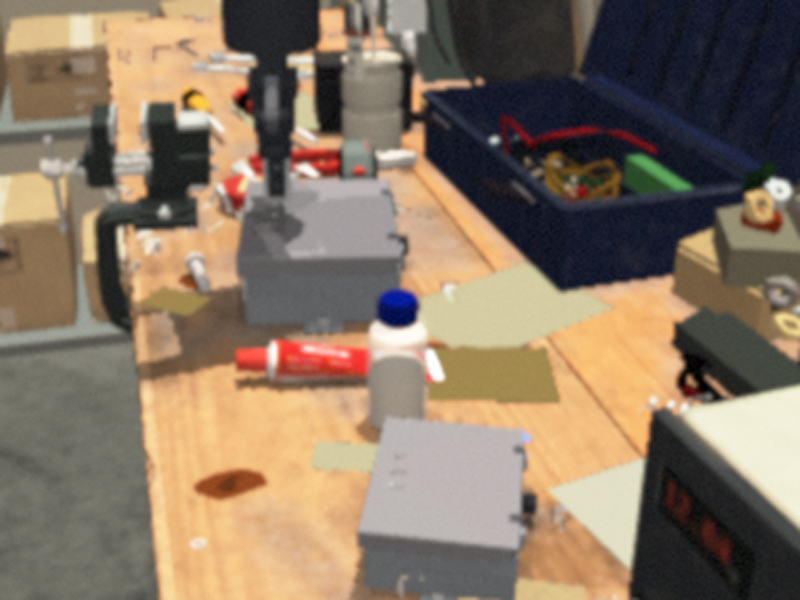

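The closed fingers, at about (277, 190), hover over the front-middle of the larger box's cover. Pressing now.

```bash
python3 - <<'E'
from h import *
print(ctrl.move_l(W(-35,0,48),vel=25,threshold=14));st('pressed')
ctrl.hold(.4);st('dwell')
E
```

```text
True
pressed t3.98 tip(box) [-34.9   0.   56.7] F [-3.   0.6  8. ] q [ 0.08  0.23  1.93 -0.    0.99 -1.3 ] w-0.1
dwell t4.38 tip(box) [-34.9   0.   56.7] F [-2.5  0.1  8.4] q [ 0.08  0.23  1.93 -0.    0.99 -1.3 ] w-0.4
```

```bash
python3 - <<'E'
from h import *
z=56.7
for i in range(6):
    z-=0.8; ctrl.move_l(W(-35,0,z),vel=20); s=st(z)
    if s['force'][2]>13: break
ctrl.hold(.35);st('dwell')
ctrl.move_l(W(-37,0,72),vel=120);ctrl.move_l(W(-150,0,180),vel=250);st('away')
ctrl.hold(1.5)
snap('side','side2',(180,150,500,390),2.5);snap('top','top2',(200,180,380,315),4)
E
```

```text
55.900000000000006 t4.63 tip(box) [-34.9   0.   56.7] F [-2.8 -0.2 10. ] q [ 0.08  0.23  1.93 -0.    0.99 -1.3 ] w0.4
55.10000000000001 t4.88 tip(box) [-34.8   0.1  56.6] F [-4.5 -0.7 15.6] q [ 0.08  0.23  1.93 -0.    0.99 -1.3 ] w-0.0
dwell t5.23 tip(box) [-34.9   0.1  56.5] F [-4.8 -1.4 14.8] q [ 0.08  0.23  1.93 -0.    0.99 -1.3 ] w0.1
away t6.30 tip(box) [-150.    -0.2  179.2] F [ 0.5 -0.4  0.1] q [ 0.16 -0.19  2.05 -0.    1.28 -1.21] w0.1
```

View pics/side2.png

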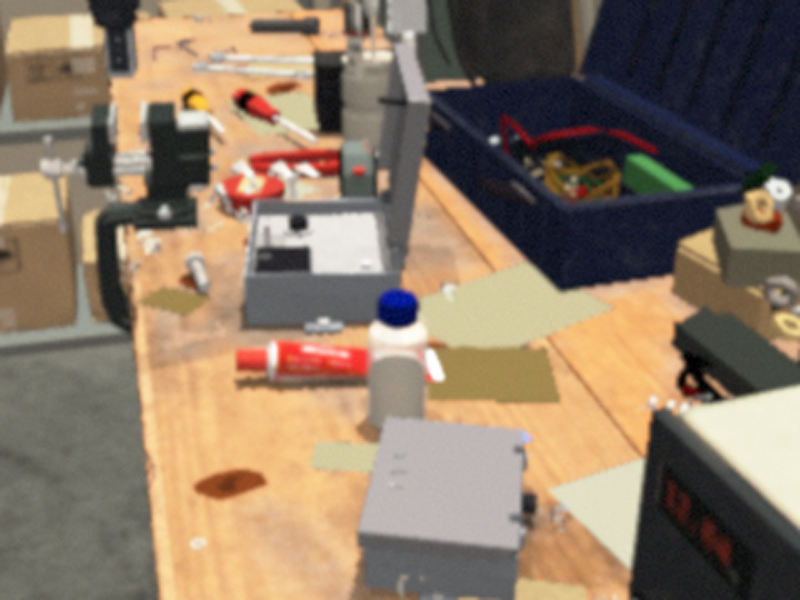

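View pics/top2.png

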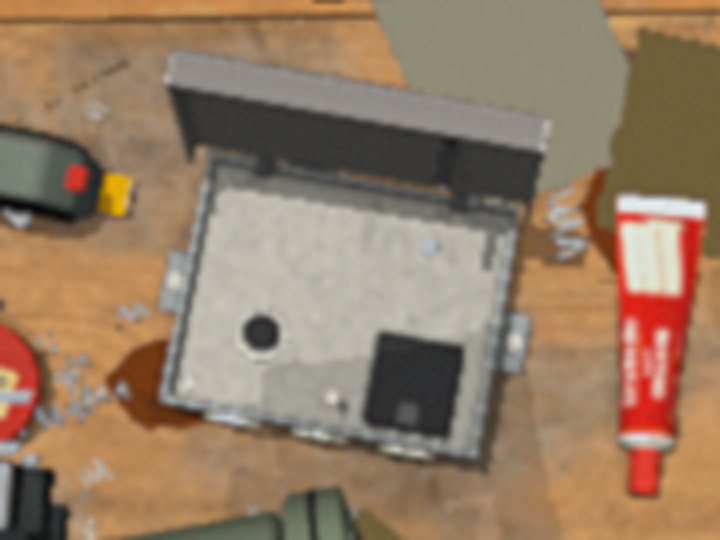

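The cover is open. The raised button sits at (262, 333) in the top crop, which is full-frame (265, 263). I'll cast that ray onto z=44 and press.

```bash
cat >> h.py <<'E'
def ray(n,u,v,h):
    c=optics.camera_params(n);K=c['mtx'];r=c['R'].T@np.array([(u-K[0,2])/K[0,0],(v-K[1,2])/K[1,1],1]);o=-c['R'].T@c['t']
    return o+r*(h-o[2])/r[2]
def inbox(p): r=p-origin;return np.round([r@bx,r@by,p[2]],1)
E
python3 - <<'E'
from h import *
z=np.load('top2.npz')['p'];g=z[250:276,252:280].max(-1);m=(g<70).astype(np.uint8)
n,l,s,ce=cv2.connectedComponentsWithStats(m);
i=1+np.argmax(s[1:,4]);c=ce[i]+[252,250];print(s[i],c)
b=inbox(ray('top',*c,44.));print(b)
assert abs(b[0]+20)<8 and abs(b[1]-35)<8
x,y=(b[0]-20)/2,(b[1]+35)/2
ctrl.move_l(W(x-20,y,110),vel=150);ctrl.move_l(W(x,y,60),vel=120);ctrl.hold(.1);st()
print(ctrl.move_l(W(x,y,30),vel=25,threshold=9));st('btn')
ctrl.hold(.1)
z0=st()['eef_pos'][2]-25
E
```

```text
[10 10  7  7 42] [265.07142857 262.80952381]
[-20.6  33.6  44. ]
 t9.65 tip(box) [-19.9  34.6  60.9] F [-0.  -0.3 -0.7] q [ 0.14  0.27  1.85  0.    1.01 -1.24] w0.1
True
btn t10.56 tip(box) [-20.3  34.3  36. ] F [-1.   0.3  6.1] q [ 0.14  0.32  1.86  0.    0.96 -1.24] w0.2
 t10.66 tip(box) [-20.3  34.3  36.1] F [-1.1  0.4  5.5] q [ 0.14  0.32  1.86  0.    0.96 -1.24] w0.1
```

```bash
python3 - <<'E'
from h import *
ctrl.move_l(W(-20.3,34.3,34.3),vel=20);ctrl.hold(.25);st('deep')
ctrl.move_l(W(-20.3,34.3,70),vel=150);ctrl.move_l(W(-60,0,215),vel=250);st()
snap('top','top3',(200,180,380,315),4);snap('side','side3',(180,150,500,390),2.5)
P=cloud('top',np.load('top3.npz')['d']);r=P-origin;X=r@bx;Y=r@by;Z=P[...,2]
m=(X>85)&(X<190)&(abs(Y)<70)&(Z<300);print('behind max z',[ (a,round(float(np.percentile(Z[m&(X>a)&(X<a+15)],98)),1)) for a in range(85,180,15)])
m=(X>40)&(X<85)&(abs(Y)<70)&(Z>150)&(Z<210);print('cover top',np.percentile(X[m],[5,50,95]),np.percentile(Z[m],[5,95]))
for x,z in[(115,215),(115,140),(80,120),(20,100)]:print(x,ctrl.solve_ik(W(x,0,z),R))
E
```

```text
deep t11.16 tip(box) [-20.2  34.4  35.9] F [-7.4 -0.1 16.7] q [ 0.14  0.32  1.86 -0.    0.97 -1.24] w-0.0
 t12.32 tip(box) [-6.080e+01 -2.000e-01  2.132e+02] F [-0.6  0.3 -0.7] q [ 0.09 -0.04  1.85  0.    1.34 -1.28] w0.2Traceback (most recent call last):
  File "<stdin>", line 6, in <module>
    return _quantile_unchecked(
        a, q, axis, out, overwrite_input, method, keepdims, weights)
    return _ureduce(a,
                    func=_quantile_ureduce_func,
    ...<5 lines>...
                    overwrite_input=overwrite_input,
                    method=method)
    r = func(a, **kwargs)
    result = _quantile(arr,
                       quantiles=q,
    ...<2 lines>...
                       out=out,
                       weights=wgt)
    slices_having_nans = np.isnan(arr[-1, ...])
                                  ~~~^^^^^^^^^
IndexError: index -1 is out of bounds for axis 0 with size 0
```

View pics/side3.png

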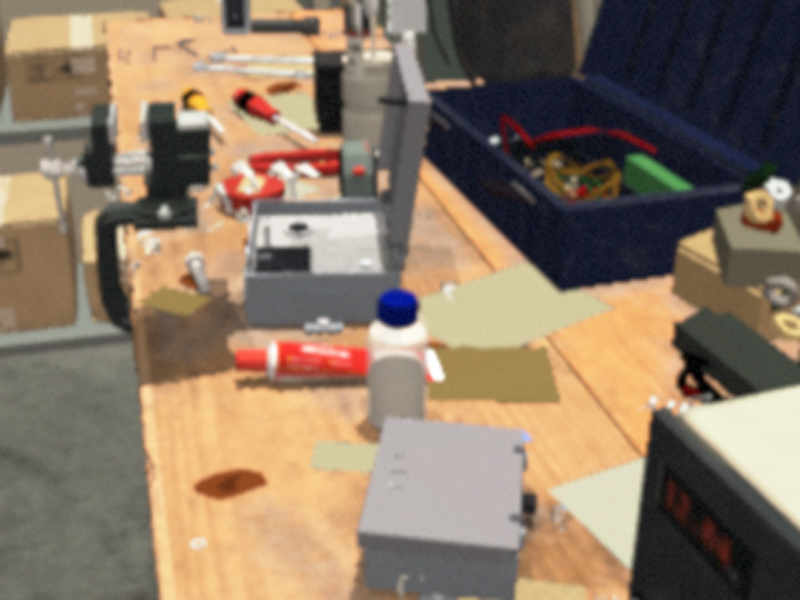

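View pics/top3.png

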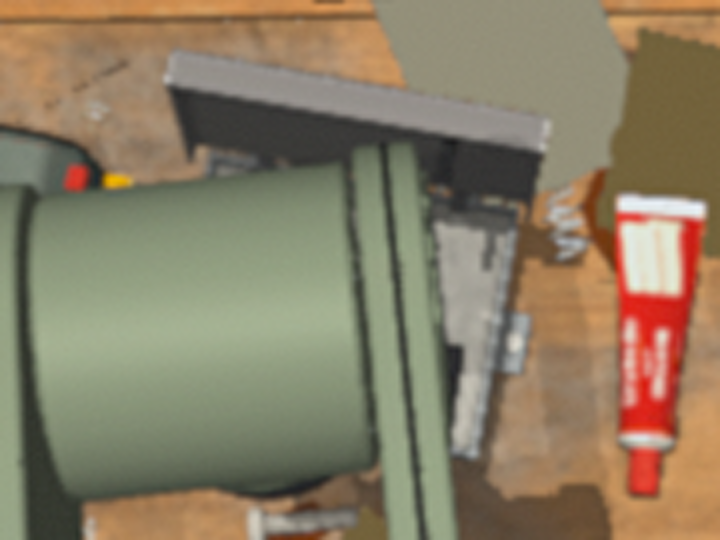

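In the side view the button at (298, 227) now lies nearly flush with its bezel, and the cover is upright. Before going behind the cover I'll check the clearance there.

```bash
python3 - <<'E'
from h import *
P=cloud('top',np.load('top2.npz')['d']);r=P-origin;X=r@bx;Y=r@by;Z=P[...,2]
m=(abs(Y)<70)&(Z<300)
for a in range(85,260,15):
    k=m&(X>a)&(X<a+15)
    if k.any(): print(a,k.sum(),np.percentile(Z[k],98).round(1))
m=(X>40)&(X<100)&(abs(Y)<70)&(Z>150)&(Z<210);print('cover top',np.percentile(X[m],[5,50,95]),np.percentile(Z[m],[5,95]))
for x,z in[(115,215),(115,140),(80,120),(20,100)]:print(x,np.round(ctrl.solve_ik(W(x,0,z),R),2))
E
```

```text
100 35 3.3
115 526 3.3
130 616 78.2
145 608 75.0
160 662 80.8
175 658 104.3
190 423 114.0
205 416 117.9
220 536 120.1
235 639 86.4
250 425 97.1
cover top [61.79806898 69.65898441 77.42769137] [173.33521321 184.45073505]
115 [ 0.01  0.3   1.46 -0.    1.38 -1.37]
115 [ 0.01  0.37  1.53 -0.    1.24 -1.37]
80 [ 0.02  0.33  1.63 -0.    1.18 -1.35]
20 [ 0.05  0.25  1.78 -0.    1.11 -1.33]
```

```bash
cat >> h.py <<'E'
def tipfor(th,rc=None):
    r=92+14*(1-th/1.4) if rc is None else rc
    return (60-r*np.cos(th)+3.5*np.sin(th)+11, 57.5+r*np.sin(th)+3.5*np.cos(th))
E
python3 - <<'E'
from h import *
ctrl.move_l(W(60,0,232),vel=250);ctrl.move_l(W(115,0,225),vel=200);ctrl.move_l(W(115,0,146),vel=150);st('behind')
for th in (1.4,1.2,1.0,.8):
    x,z=tipfor(th);ctrl.move_l(W(x,0,z),vel=70);s=st(f'th{th}')
    if np.linalg.norm(s['force'])>15: break
snap('side','side4',(180,150,500,390),2.5)
E
```

```text
behind t14.15 tip(box) [115.1   0.2 146.9] F [ 0.3 -0.   0.6] q [ 0.01  0.37  1.52 -0.    1.26 -1.36] w0.0
th1.4 t15.10 tip(box) [ 59.3   0.  149. ] F [ 0.4  0.6 -0. ] q [ 0.03  0.26  1.66 -0.    1.23 -1.34] w0.0
th1.2 t15.52 tip(box) [ 39.9  -0.  146.2] F [ 0.2 -0.2 -0.5] q [ 0.04  0.23  1.7  -0.    1.22 -1.34] w0.0
th1.0 t15.94 tip(box) [ 21.7  -0.  140. ] F [-0.2 -0.5  0.6] q [ 0.05  0.2   1.75 -0.    1.2  -1.33] w0.0
th0.8 t16.38 tip(box) [  4.5  -0.  129.8] F [-0.3  0.2 -0.3] q [ 0.06  0.18  1.79 -0.    1.17 -1.32] w0.2
```

View pics/side4.png

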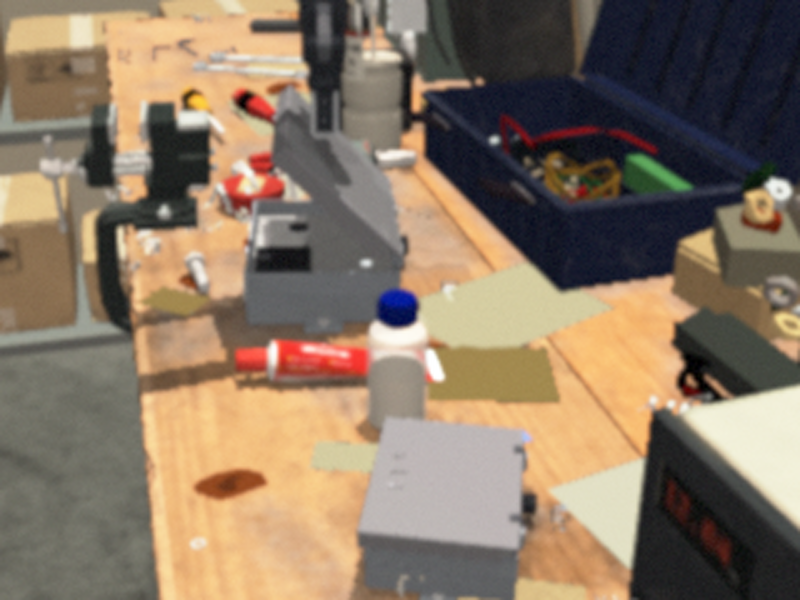

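The fingertips at (325, 125) are on the outer face and the cover is following down at about 45°. I'll continue down and latch it.

```bash
python3 - <<'E'
from h import *
for th in (.6,.4,.2,.06):
    x,z=tipfor(th);ctrl.move_l(W(x,0,z),vel=70);s=st(f'th{th}')
    if np.linalg.norm(s['force'])>25: break
z=61
for i in range(12):
    ctrl.move_l(W(-35,0,z),vel=20); s=st(round(z,1))
    if s['force'][2]>13: break
    z-=.9
ctrl.hold(.4);st('dwell')
ctrl.move_l(W(-35,0,66),vel=60);ctrl.hold(.3);st('up')
ctrl.move_l(W(-36,0,100),vel=100)
ctrl.move_l(W(-170,0,200),vel=250);ctrl.hold(1);st()
snap('side','side5',(180,150,500,390),2.5);snap('top','top5',(200,180,380,315),4)
E
```

```text
th0.6 t16.86 tip(box) [-1.060e+01 -1.000e-01  1.161e+02] F [-0.8  0.1  0.3] q [ 0.06  0.18  1.84 -0.    1.13 -1.31] w-0.1
th0.4 t17.30 tip(box) [-22.5  -0.1  99.7] F [ 0.1 -0.3  1. ] q [ 0.07  0.18  1.87 -0.    1.09 -1.31] w0.1
th0.2 t17.75 tip(box) [-31.1  -0.2  80.8] F [ 0.1 -0.6  0.2] q [ 0.08  0.19  1.9  -0.    1.05 -1.3 ] w-0.1
th0.06 t18.11 tip(box) [-34.7  -0.2  66.6] F [-0.7 -0.8  0.6] q [ 0.08  0.21  1.92 -0.    1.02 -1.3 ] w-0.4
61 t18.57 tip(box) [-34.6   0.1  61.2] F [-0.3 -0.6  1.8] q [ 0.08  0.22  1.92 -0.    1.   -1.3 ] w-0.3
60.1 t18.82 tip(box) [-34.7   0.1  60.3] F [0.2 0.1 1.5] q [ 0.08  0.22  1.92 -0.    1.   -1.3 ] w-0.1
59.2 t19.07 tip(box) [-34.7   0.1  59.3] F [1.5 0.7 1.6] q [ 0.08  0.22  1.92 -0.    1.   -1.3 ] w-0.0
58.3 t19.32 tip(box) [-34.7   0.1  58.4] F [ 1.8 -0.1  2.7] q [ 0.08  0.22  1.92 -0.    1.   -1.3 ] w-0.2
57.4 t19.57 tip(box) [-34.8   0.1  57.5] F [ 1.6 -0.1  3.4] q [ 0.08  0.23  1.92 -0.    0.99 -1.3 ] w-0.5
56.5 t19.82 tip(box) [-34.8   0.1  56.8] F [0.6 0.6 4.5] q [ 0.08  0.23  1.93 -0.    0.99 -1.3 ] w0.2
55.6 t20.07 tip(box) [-34.6   0.1  56.6] F [-1.5  0.2  9.8] q [ 0.08  0.23  1.92 -0.    0.99 -1.3 ] w0.0
54.7 t20.32 tip(box) [-34.6   0.1  56.5] F [-3.7  0.5 16.5] q [ 0.08  0.23  1.92 -0.    0.99 -1.3 ] w0.2
dwell t20.73 tip(box) [-34.6   0.1  56.5] F [-3.2 -1.4 17. ] q [ 0.08  0.23  1.92 -0.    0.99 -1.3 ] w-0.1
up t21.37 tip(box) [-35.4  -0.1  65.5] F [-1.1  0.3  0.8] q [ 0.08  0.21  1.92 -0.    1.01 -1.3 ] w-0.1
 t23.68 tip(box) [-170.     0.   200.1] F [-0.8  0.6  0.2] q [ 0.18 -0.26  2.06  0.    1.34 -1.19] w0.1
```

View pics/side5.png

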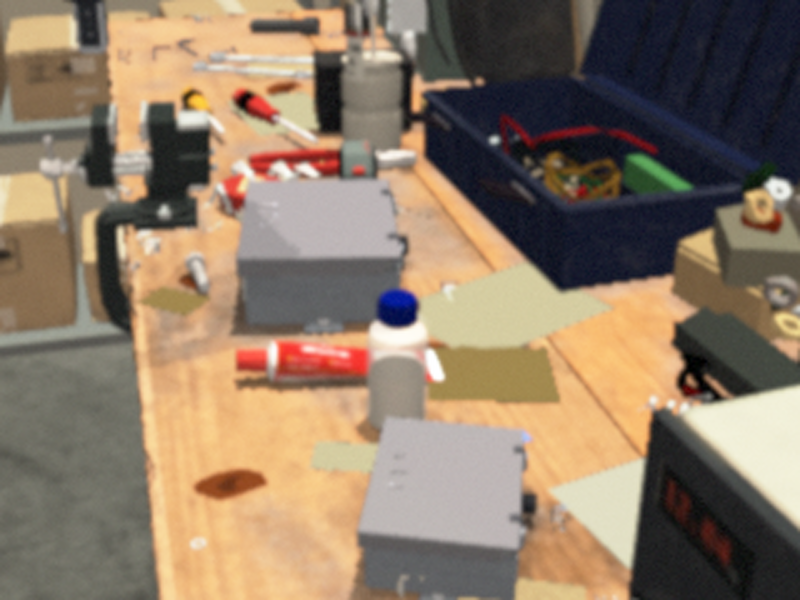

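View pics/top5.png

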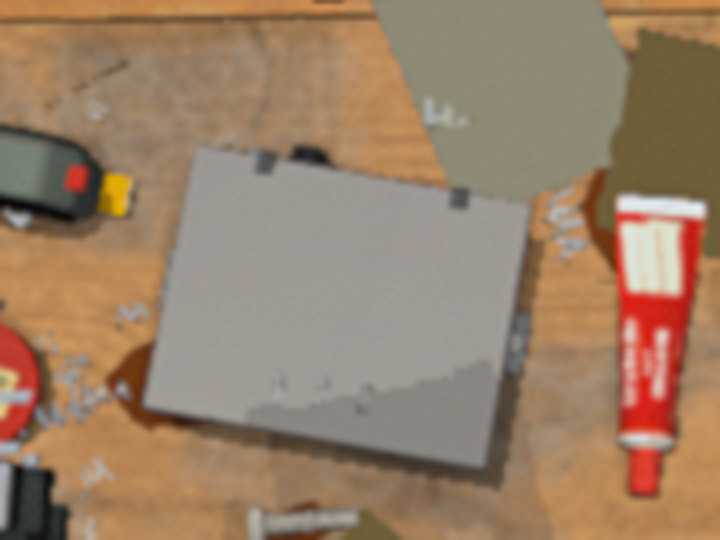

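Both views show the cover flat and shut a good 2 s after release. The glue, tape, bolt and tin are where they were, and the hand is clear, so I'm handing in.

```bash
python3 - <<'E'
from h import *
ctrl.finish_job();st()
E
```

```text
the job is handed in; nothing more can be done
the job is handed in; nothing more can be done
```

I completed the sequence on the larger box and handed the job in at about 24 s on the robot clock; the hand-in gives no verdict.

- **Opening:** I pressed the cover at its press point to the stop with about 15 N and let go. Both cameras then showed it upright.
- **Reset button:** I pressed it with about 17 N until the fingertips stood at 35.9 mm, where fully in is 36 mm. The side view afterwards showed it nearly flush with its bezel.
- **Closing:** I pulled the cover down from behind with the closed fingers, pressed it to the same stop with about 17 N for 0.4 s, and withdrew.

**Last checks:** About 3 s after release, both cameras showed the cover lying flat and shut. In those pictures the glue, tape, bolt, tin and thinner bottle looked unmoved; I did not measure the loose things' positions or check the pliers closely. The hand was about 170 mm in front of the box's centre and 200 mm up, with the force reading at noise level.

**What went differently:** The first press stopped early at about 8 N because the force threshold tripped, so I pressed further before letting go. No check failed or disagreed, but I read the cover angle only from the pictures, as no joint value is available.

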